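Seat the clip nest plate on its locating pins

TASK

Push the aluminium clip plate sideways with the fingertips along the long fence of the steel fixture, toward the end where the gauge block and bolt stand, until its two holes drop over the two locating pins and it lies flat on the fixture, then move clear. Only push it: do not lift or carry the plate. Leave the gauge block, the bolt and the other loose things where they are.

Things in the scene. Friction and masses are not known exactly. Their poses are not given: they have to be found in the camera images.
- base: Fixture, fixed to the bench: grey slab 136 x 250 x 12 mm, spanning x -66..70, y -120..130 mm. Origin on the bench below the centre of the seated plate; z up, +x to the fence (away from the robot at yaw 0), +y to the landing (robot's left at yaw 0). Its bare top, the seat, is at z 12 mm. No stop at the -y end: only the pins stop the plate
- fence_face (a point): middle of the fence's inner face, at x 50.5, y 30, z 26 mm of the fixture. The fence is a straight steel bar along the fixture's y, from y -60 to 120 mm, 14 mm thick, its top at z 34 mm. The seated plate clears it by 0.5 mm
- landing_edge (a point): middle of the upper edge, facing the pins, of the landing: a raised flat step, top at z 19 mm, spanning x -66..50, y 61.5..130 mm of the fixture. The plate starts riding level at z 19 mm on the landing and on the pin tops, 18 to 44 mm toward +y and 4 to 18 mm toward -x from its seated place, turned up to 0.1 rad
- far_pin (a point): centre of the top of the pin nearer the fence: upright steel pin 8 mm in diameter with a bevelled top, 7 mm tall, its top at z 19 mm; at x 26, y -5 mm in the fixture's axes. Axes as the fixture's
- near_pin (a point): centre of the top of the other, equal pin, at x -26, y -5 mm in the fixture's axes
- plate: Loose aluminium plate, 100 mm (its x) by 120 mm (its y), 10 mm thick, about 0.35 kg, with two through holes 12 mm wide. Origin at the centre of its underside, z up. Seated, its axes match the fixture's, its origin is over the fixture's origin and its underside at z 12 mm. It slides under a few N (up to 20 N where it rubs on the fence) and drops 7 mm by its own weight when the holes come over the pins
- rib (a point): centre of the top of one of two ribs on the plate (they take a clip between them): each 64 mm along the plate's x, 8 mm wide, 12 mm tall; this one at y 22 mm, the other at y -36 mm
- plate_mid (a point): the plate's centre, 5 mm above its underside
- far_hole (a point): centre of the lower mouth of the plate hole nearer the fence, at x 26, y -5 mm of the plate
- near_hole (a point): centre of the lower mouth of the plate's other hole, at x -26, y -5 mm of the plate
- gauge: steel gauge block 22 x 56 x 12 mm with two slots, loose, lying on the -y end of the fixture slab; origin at the centre of its underside; leave it
- bolt: steel bolt 13 x 15 x 36 mm, loose, standing on its head on the -y end of the fixture slab; origin at the centre of its underside; leave it
- loose_clip: black moulded clip 47 x 74 x 31 mm, loose on the bench to the left; origin at the centre of its underside; leave it
- punch: dark steel punch 16 mm in diameter, 53 mm tall, standing loose on the bench to the right; origin at the centre of its underside; leave it
- key: hex key 33 x 98 x 7 mm, lying loose to the right; origin at the centre of its underside; leave it

How it is judged:
At the end, for the whole second after the job is handed in: The plate lies at rest, flat within 0.03 rad, its centre 14.5 to 19 mm above the bench (fully down is 17 mm), each hole within 3 mm of its pin in plan; every other loose thing is within 20 mm of where it started (z of plate_mid in the frame of base between 0.0145 and 0.019 m and horizontal distance between far_hole and far_pin below 0.003 m and horizontal distance between near_hole and near_pin below 0.003 m and angle between plate's own z axis and vertical below 0.03 rad and linear speed of plate below 0.01 m/s and angular speed of plate below 0.1 rad/s and distance of each of gauge, bolt, loose_clip, punch, key from where it was at the start of the episode below 0.02 m); the robot touches nothing.
It fails at once if the plate is lifted more than about 10 mm above the height at which it rides (height (world z) of plate_mid above 0.034 m).
It fails at once if the plate is tipped up by more than about 17 degrees (angle between plate's own z axis and vertical above 0.3 rad).
It fails at once if a loose bystander is moved by more than 20 mm (distance of any of gauge, bolt, loose_clip, punch, key from where it was at the start of the episode above 0.02 m).
It also fails if it takes over 58 s, if anything falls off the work surface, if the arm or the gripper's body presses on something with over 40 N, if the wrist force passes 120 N, or if a joint passes its speed limit or range.

ROBOT

A 6-joint arm with a two-finger parallel gripper is mounted at the origin on a cart in front of the work surface, level with it; the furniture and walls round the work are solid. World frame = base frame: x ahead of the robot, y to its left, z up, the work surface at z = 0. Lengths are in m, angles in rad, forces in N, time in s.
With the tool pointing down it reaches from about 0.3 to 0.825 m from the base axis. Payload 5.4 kg.
Tool frame: the origin (TCP) lies at the very end of the fingers, on their centre line; the grasp point (between the pads) lies 19 mm behind it; z points along the fingers, x is the direction in which the jaws open and shut, and the axes are right-handed (so a half turn about z gives the same grasp; the last joint's range is limited). The gripper opens to 92 mm and grips with 3 to 60 N. Pads are 20 mm wide; open, the fingers measure 128 mm over their backs; the gripper's body (75 mm by 189 mm) begins 69 mm behind the grasp point.
Start: joints at [-1.315, 0.158, 1.597, -0, 1.386, -0.21], TCP at [0.258, -0.514, 0.215] pointing down, gripper open.
Joint ranges: [-2.91, 2.91], [-0.94, 2.29], [0.18, 2.7], [-1.29, 4.43], [0.17, 2.64], [-3, 3]. Speed limits (rad/s): [2.57, 2.57, 3.14, 3.14, 3.14, 3.14].

INTERFACE

Orientations are given as a rotation vector (axis times angle).
In Python, from workcell import bot gives the robot as it stands. Calls block until the motion is done:
- bot.goto(position, orientation): joint-space move of the TCP to a pose.
- bot.line_to(position, rot=None, max_speed=0.15): straight line of the TCP; rot=None keeps the orientation; max_speed is the mean speed in m/s.
- bot.set_joints(angles): joint-space move.
- bot.set_gripper(opening, newtons=None): opening from 0.0 (shut) to 1.0 (fully open); newtons is the grip in N (None keeps the last); returns when the fingers have stopped.
- bot.hold(seconds).
- bot.inverse_kinematics(position, orientation): joint angles nearest the present ones, or None.
- bot.read_camera(name): name is "scene" or "top" or "wrist"; returns a dict with "pixels" (420x560x3 uint8, blue, green, red), "fx", "fy", "cx", "cy" (pixels), "R" (3x3) and "t" (3): a world point X has camera coordinates R X + t. Camera axes: x right, y down, z forward; pixel columns grow to the right and rows downward; lengths in m; the calibration is good to about 2 mm. A picture is of the moment at which its call begins. There is no depth.
A pose or a line that the arm cannot do raises bot.MotionError and nothing moves.
- bot.job_done(): hands the job in, once; it reports no verdict.
Readings, each from a call of its own:
- bot.current_clock(): time.
- bot.current_joints(): joint angles.
- bot.current_joint_vel(): joint speeds.
- bot.current_effort(): joint torques, N m.
- bot.current_ee_pos(): TCP position.
- bot.current_tool_rot(): TCP orientation.
- bot.current_contact_force(): force on the tool from outside, world axes, zero at the start.
- bot.current_ft_torque(): the same for the moment, N m.
- bot.current_opening(): opening from 0.0 (shut) to 1.0 (fully open).
Only numpy, scipy, OpenCV 4.12 (cv2) and the standard library are available. Lean on these libraries where they do the work, as an engineer would, in place of code of your own. Each camera call takes 0.05 s, during which the arm holds its last target.

## Working session

There is one attempt and no reset: what is moved stays moved. The work goes in short steps, each a Python script; the robot and the scene stay as the last script left them, time stands still between calls to the robot, and variables do not carry over. Pictures are saved under pics/ and viewed, and the job is handed in when it is done.

```bash
ls; mkdir -p pics; python3 - <<'E'
from workcell import bot
import cv2,pickle
d={}
for n in ("scene","top","wrist"):
    c=bot.read_camera(n); d[n]=c; cv2.imwrite(f"pics/{n}0.png",c["pixels"]); print(n,c["fx"],c["cx"],c["cy"],c["R"],c["t"])
pickle.dump(d,open("c0.pkl","wb"))
print(bot.current_clock(),bot.current_tool_rot(),bot.current_opening())
E
```

```text
pics
scene 388.8843055682158 277.29957561646603 211.45530546941254 [[ 0.80453808 -0.5938555  -0.00735699]
 [-0.28327188 -0.37282188 -0.88360675]
 [ 0.52199188  0.71297931 -0.46817196]] [-0.41674463  0.18139722  0.68097085]
top 461.6592558339953 283.90379437493175 210.7697797904348 [[ 0.02138246 -0.99974615 -0.00710125]
 [-0.99271286 -0.02038843 -0.11876657]
 [ 0.11859164  0.00958902 -0.99289681]] [-0.07749082  0.49188743  1.0367855 ]
wrist 357.8495803417763 280.03541727635167 213.8620545347031 [[ 4.49543020e-01 -8.93258564e-01 -4.58947736e-04]
 [-8.52415742e-01 -4.29141854e-01  2.98704992e-01]
 [-2.67017746e-01 -1.33889530e-01 -9.54345387e-01]] [-0.57449514 -0.03314754  0.39124476]
0.15 [-2.67327307e+00  1.64827845e+00  1.67727037e-03] 0.9971449859587874
```

View pics/top0.png

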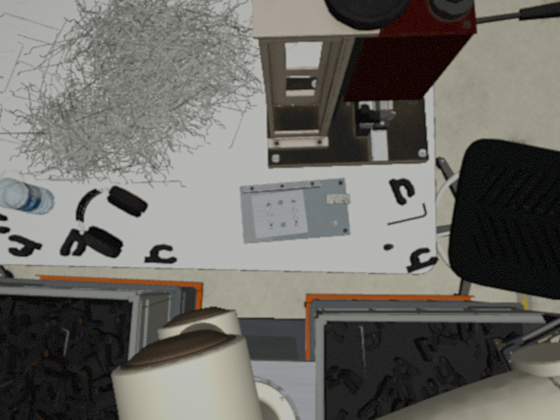

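View pics/scene0.png

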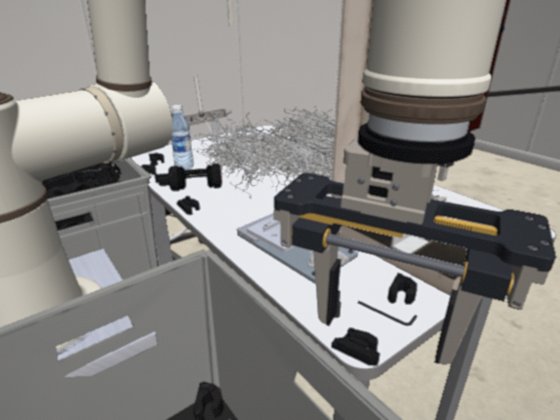

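View pics/wrist0.png

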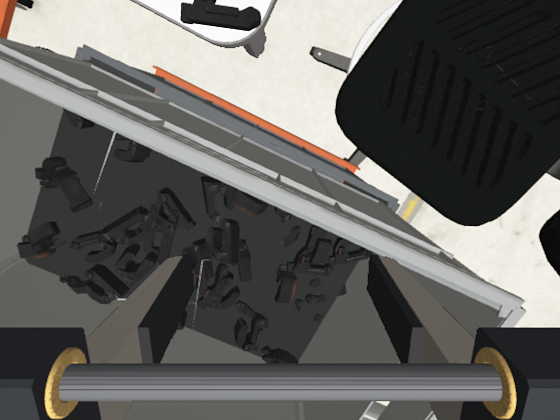

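The top view shows the fixture at about (297,210), with the plate on its left part, the gauge near (338,198) and the machine frame just beyond the fence. I'll zoom in on it.

```bash
cat > h.py <<'E'
import numpy as np,cv2
def ray(c,u,v,z):
    R=np.array(c["R"]);t=np.array(c["t"]);o=-R.T@t
    d=R.T@np.array([(u-c["cx"])/c["fx"],(v-c["cy"])/c["fy"],1]); return o+d*(z-o[2])/d[2]
def proj(c,X):
    p=np.array(c["R"])@np.array(X)+c["t"]; return np.array([c["fx"]*p[0]/p[2]+c["cx"],c["fy"]*p[1]/p[2]+c["cy"]])
E
python3 - <<'E'
import pickle,cv2
from h import *
d=pickle.load(open("c0.pkl","rb"));c=d["top"]
im=c["pixels"][165:255,230:360]
cv2.imwrite("pics/z0.png",cv2.resize(im,None,fx=6,fy=6,interpolation=cv2.INTER_CUBIC))
print(ray(c,297,210,.019))
for u,v in [(242,185),(345,178),(350,235),(245,243)]: print(ray(c,u,v,.012))
print(ray(c,290,165,0.0))
E
```

```text
[ 0.49703563 -0.09754429  0.019     ]
[0.55472342 0.03331924 0.012     ]
[ 0.57639562 -0.20971649  0.012     ]
[ 0.4417817  -0.22211381  0.012     ]
[0.41803548 0.02192892 0.012     ]
[ 0.60778985 -0.07914739  0.        ]
```

View pics/z0.png

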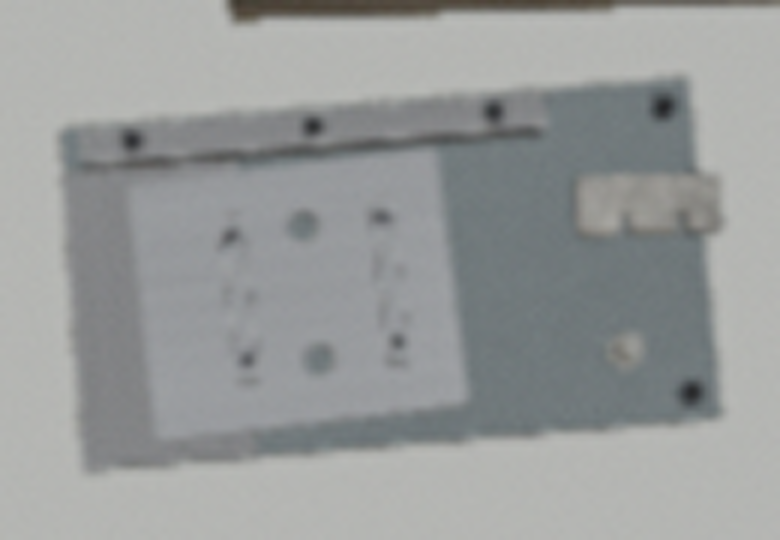

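```bash
cat >> h.py <<'E'
from scipy.spatial.transform import Rotation as Ro
def down(a):  # tool pointing down, tool x at world angle a
    x=np.array([np.cos(a),np.sin(a),0]);z=np.array([0,0,-1.]);y=np.cross(z,x)
    return Ro.from_matrix(np.c_[x,y,z]).as_rotvec()
E
python3 - <<'E'
from h import *
import pickle
from workcell import bot
d=pickle.load(open("c0.pkl","rb"))
for n in d: print(n,-np.array(d[n]["R"]).T@d[n]["t"])
r=down(-np.pi/2+.089)
for p in ([.42,-.08,.25],[.40,-.08,.3]): print(bot.inverse_kinematics(p,r))
p=[.42,-.08,.27]
bot.goto(p,r)
c=bot.read_camera("wrist"); pickle.dump(c,open("w1.pkl","wb"));cv2.imwrite("pics/w1.png",c["pixels"])
c2=bot.read_camera("scene"); pickle.dump(c2,open("s1.pkl","wb"));cv2.imwrite("pics/s1.png",c2["pixels"])
print(bot.current_clock(),bot.current_ee_pos(),-np.array(c["R"]).T@c["t"])
E
```

```text
scene [ 0.0312104  -0.66537536  0.47602928]
top [ 0.36700583 -0.0773841   1.08729051]
wrist [ 0.33447409 -0.47501412  0.3830203 ]
[-4.72468011e-01 -2.66538381e-01  1.93479028e+00 -8.88178420e-16
  1.47334076e+00  1.00932832e+00]
[-4.95730450e-01 -3.43562359e-01  1.89773023e+00 -8.88178420e-16
  1.58742479e+00  9.86065877e-01]
1.95 [ 0.41999007 -0.08068055  0.26983875] [ 0.50509156 -0.07278072  0.43917079]
```

View pics/w1.png

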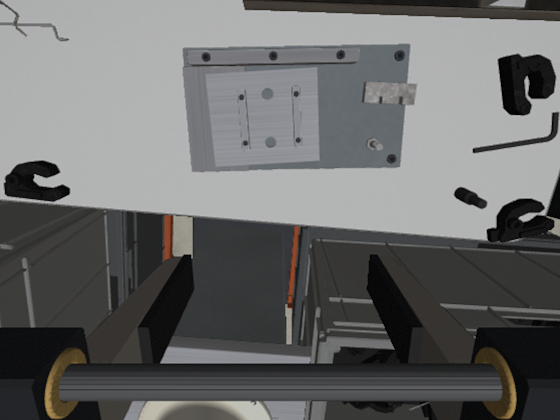

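View pics/s1.png

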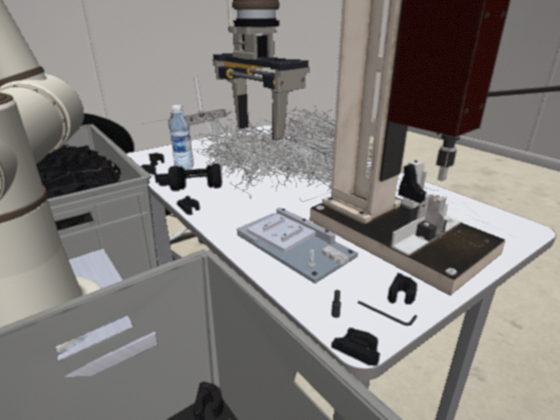

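The wrist view shows the fixture at columns 185-408, rows 43-170, with holes at (267,94) and (270,142). The scene view shows the machine is a low base with a column set back from the fixture. Next I'll measure the fixture and plate.

```bash
python3 - <<'E'
import pickle,cv2
from h import *
c=pickle.load(open("w1.pkl","rb"))
im=c["pixels"][35:180,175:420]
z=cv2.resize(im,None,fx=3.2,fy=3.2,interpolation=cv2.INTER_CUBIC)
z=cv2.convertScaleAbs(z,alpha=1.3,beta=-40)
cv2.imwrite("pics/z1.png",z)
g=cv2.cvtColor(c["pixels"],cv2.COLOR_BGR2GRAY)
for v in (80,110,150): print(v,g[v,183:226].tolist(), g[v,305:330].tolist(),g[v,396:412].tolist())
for u in (225,300): print(u,g[40:80,u].tolist(),g[150:180,u].tolist())
E
```

```text
80 [158, 120, 122, 121, 120, 120, 119, 121, 121, 120, 120, 120, 121, 122, 120, 116, 115, 118, 120, 120, 117, 117, 124, 137, 143, 141, 142, 141, 141, 140, 141, 140, 140, 141, 140, 140, 141, 140, 142, 141, 140, 142, 142] [145, 145, 144, 145, 145, 145, 146, 144, 145, 144, 144, 145, 129, 105, 107, 108, 107, 107, 108, 107, 108, 109, 109, 108, 107] [105, 104, 104, 104, 103, 104, 104, 104, 103, 104, 107, 150, 183, 178, 178, 178]
110 [180, 181, 178, 151, 120, 121, 119, 119, 118, 116, 118, 117, 119, 119, 118, 120, 119, 117, 115, 115, 121, 120, 116, 118, 119, 121, 132, 141, 140, 139, 139, 141, 140, 140, 139, 141, 140, 141, 141, 141, 140, 140, 140] [145, 146, 147, 147, 148, 148, 147, 147, 148, 148, 148, 148, 145, 123, 105, 106, 105, 106, 106, 107, 106, 107, 107, 108, 107] [105, 104, 104, 104, 105, 105, 103, 101, 129, 169, 181, 178, 178, 178, 179, 180]
150 [179, 179, 179, 178, 180, 182, 164, 127, 119, 120, 118, 118, 117, 118, 118, 118, 118, 118, 119, 120, 119, 117, 117, 120, 120, 117, 119, 119, 118, 117, 129, 143, 146, 145, 146, 146, 146, 146, 145, 147, 147, 146, 146] [146, 146, 146, 146, 147, 1
[... 185 characters left out ...]
178, 178, 178, 177, 178, 179, 181, 147, 111, 99, 117, 125, 122, 120, 122, 122, 120, 119, 120, 119, 119, 122, 124, 123, 83, 58, 107, 123, 122, 122, 119, 120, 126, 137, 143, 143, 139, 142, 145, 141] [146, 151, 147, 145, 147, 148, 147, 144, 143, 145, 147, 144, 143, 146, 148, 144, 124, 116, 119, 118, 114, 163, 182, 180, 180, 181, 179, 181, 180, 180]
300 [178, 178, 178, 179, 182, 148, 111, 104, 113, 123, 123, 119, 117, 115, 116, 116, 119, 120, 119, 121, 121, 122, 97, 62, 70, 101, 109, 105, 134, 145, 144, 141, 142, 142, 142, 143, 143, 143, 145, 143] [147, 146, 147, 145, 145, 149, 148, 145, 149, 148, 148, 134, 111, 103, 104, 104, 105, 102, 110, 164, 182, 181, 179, 180, 180, 180, 180, 180, 180, 180]
```

View pics/z1.png

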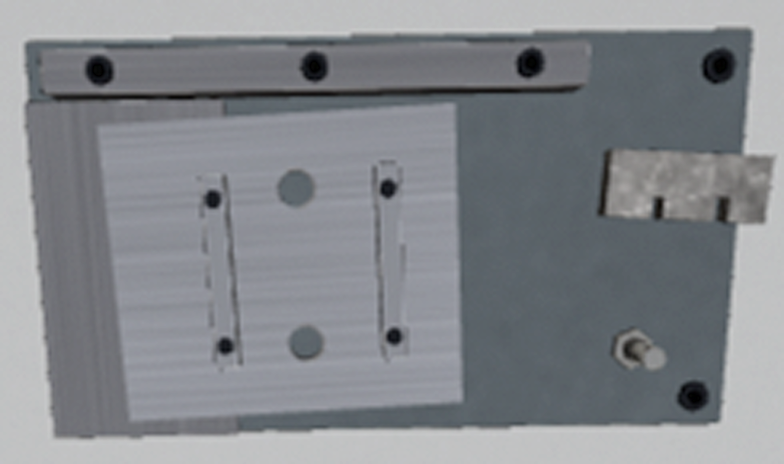

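```bash
cat >> h.py <<'E'
def fit2(P,W): # rigid P->W
    P=np.array(P);W=np.array(W)[:,:2];p=P.mean(0);w=W.mean(0);a=P-p;b=W-w
    th=np.arctan2((a[:,0]*b[:,1]-a[:,1]*b[:,0]).sum(),(a*b).sum());R=np.array([[np.cos(th),-np.sin(th)],[np.sin(th),np.cos(th)]])
    t=w-R@p; return th,t,(W-(P@R.T+t))
E
python3 - <<'E'
import pickle
from h import *
c=pickle.load(open("w1.pkl","rb")); ct=pickle.load(open("c0.pkl","rb"))["top"]
W=lambda zx,zy,z: ray(c,175+(zx+.5)/3.2-.5,35+(zy+.5)/3.2-.5,z)
T=lambda zx,zy,z: ray(ct,230+(zx+.5)/6-.5,165+(zy+.5)/6-.5,z)
F=[((.07,-.12),(751,30),.012),((-.066,-.12),(720,423),.012),((-.066,.13),(55,437),.019),((.07,.13),(27,43),.012),((.0645,-.06),(590,42),.034),((.0645,.12),(41,52),.034)]
th,t,r=fit2([f[0] for f in F],[W(*f[1],f[2]) for f in F]);print("fix",th,t,np.round(r*1e3,1).tolist())
FT=[((.07,-.12),(688,78),.012),((-.066,-.12),(719,415),.012),((-.066,.13),(87,470),.019),((.07,.13),(62,128),.012)]
print("fixtop",*fit2([f[0] for f in FT],[T(*f[1],f[2]) for f in FT]))
P=[((.05,.06),(98,126)),((.05,-.06),(455,103)),((-.05,-.06),(463,402)),((-.05,.06),(130,420))]
H=[((.026,-.005),(296,188)),((-.026,-.005),(306,342))]
pt,pp,r=fit2([f[0] for f in P+H],[W(*f[1],.029) for f in P+H]);print("plate",pt,pp,np.round(r*1e3,1).tolist())
R=np.array([[np.cos(th),-np.sin(th)],[np.sin(th),np.cos(th)]])
print("rel mm",(R.T@(pp-t))*1e3,pt-th)
PT=[((.05,.06),(127,186)),((.05,-.06),(438,150)),((-.05,-.06),(469,402)),((-.05,.06),(156,438)),((.026,-.005),(303,224)),((-.026,-.005),(318,358))]
print("platetop",*fit2([f[0] for f in PT],[T(*f[1],.029) for f in PT])[:2])
E
```

```text
fix 0.10500184858270202 [ 0.49582515 -0.09795278] [[-0.5, 1.6], [0.8, 1.0], [1.1, -0.5], [-0.3, -1.6], [-0.6, 0.8], [-0.5, -1.3]]
fixtop 0.10461799524191873 [ 0.49661041 -0.09695677] [[-0.00139821  0.00105093]
 [ 0.00116562  0.00244918]
 [ 0.00045536 -0.00203094]
 [-0.00022277 -0.00146918]]
plate 0.14575699239291065 [ 0.4861232  -0.05738792] [[-0.6, -0.4], [-0.3, 0.3], [0.0, 0.1], [0.4, 0.1], [0.0, -0.0], [0.4, -0.0]]
rel mm [-5.39694958 41.35829076] 0.04075514381020863
platetop 0.13769943554428052 [ 0.48704446 -0.05636879]
```

Both cameras agree to about 1 mm. The plate sits at (-5.4, +41.4) mm from its seat, turned 0.041 rad. I'll push it toward the fence first with two fingers, using force feedback.

```bash
cat >> h.py <<'E'
TH=.105;T0=np.array([.4962,-.0975])
def fx(x,y,z): # fixture mm -> world m
    c,s=np.cos(TH),np.sin(TH);return [T0[0]+(c*x-s*y)/1e3,T0[1]+(s*x+c*y)/1e3,z/1e3]
def fF(bot):
    f=np.array(bot.current_contact_force());c,s=np.cos(TH),np.sin(TH)
    return np.array([c*f[0]+s*f[1],-s*f[0]+c*f[1],f[2]])
E
python3 - <<'E'
from h import *
from workcell import bot
import pickle
r=down(TH-np.pi/2)
bot.set_gripper(.6)
Y=41
bot.goto(fx(-85,Y,80),r); bot.line_to(fx(-85,Y,21.5),max_speed=.1)
f0=fF(bot);print(bot.current_clock(),bot.current_opening(),f0)
bot.line_to(fx(-70,Y,21.5),max_speed=.05)
x=-70;log=[]
while x<-55:
    x+=.75;bot.line_to(fx(x,Y,21.5),max_speed=.02)
    f=fF(bot)-f0;log.append((x,*np.round(f,1)))
    if f[0]<-9: break
print(*log,sep="\n");print(bot.current_clock())
c=bot.read_camera("wrist");pickle.dump(c,open("w2.pkl","wb"));cv2.imwrite("pics/w2.png",c["pixels"])
c=bot.read_camera("top");pickle.dump(c,open("t2.pkl","wb"));cv2.imwrite("pics/t2.png",cv2.resize(c["pixels"][165:255,230:360],None,fx=6,fy=6,interpolation=cv2.INTER_CUBIC))
E
```

```text
4.1583 0.5991235205423368 [0.05835245 0.21681857 0.21958748]
(-69.25, np.float64(-0.2), np.float64(-0.7), np.float64(0.1))
(-68.5, np.float64(1.2), np.float64(-0.4), np.float64(0.3))
(-67.75, np.float64(0.2), np.float64(-0.2), np.float64(-0.6))
(-67.0, np.float64(-2.3), np.float64(1.1), np.float64(1.0))
(-66.25, np.float64(-1.8), np.float64(-0.1), np.float64(0.1))
(-65.5, np.float64(-1.0), np.float64(0.5), np.float64(0.0))
(-64.75, np.float64(-0.7), np.float64(0.4), np.float64(-0.8))
(-64.0, np.float64(-1.1), np.float64(-0.7), np.float64(-0.6))
(-63.25, np.float64(-0.5), np.float64(0.3), np.float64(0.4))
(-62.5, np.float64(-2.0), np.float64(0.2), np.float64(0.6))
(-61.75, np.float64(-3.5), np.float64(1.4), np.float64(1.0))
(-61.0, np.float64(-3.5), np.float64(2.1), np.float64(1.4))
(-60.25, np.float64(-3.5), np.float64(0.9), np.float64(1.9))
(-59.5, np.float64(-5.6), np.float64(2.4), np.float64(2.9))
(-58.75, np.float64(-8.1), np.float64(1.5), np.float64(4.5))
(-58.0, np.float64(-9.3), np.float64(1.7), np.float64(7.6))
8.6083
```

View pics/w2.png

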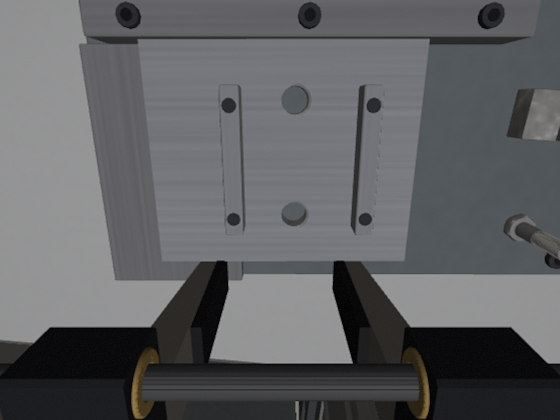

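View pics/t2.png

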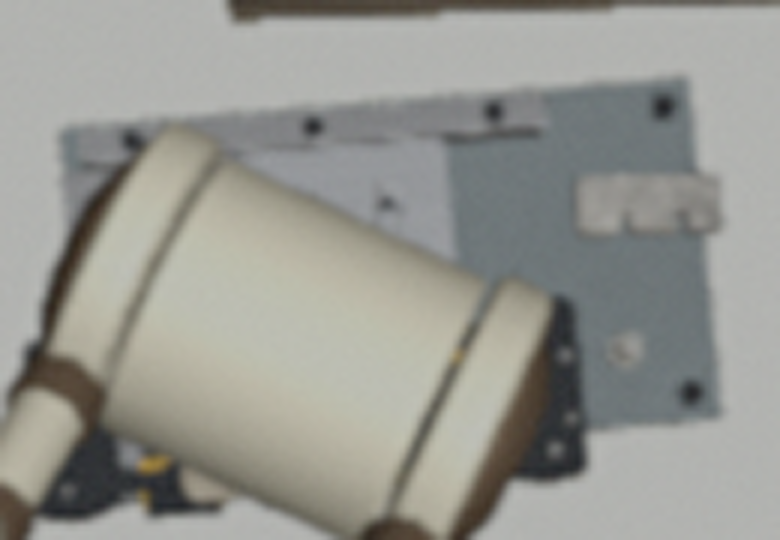

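The plate is now parallel to the fence and touching it (plate edge row 40, fence row 38), and the force has risen. Next is the push along -y, with the jaws along x behind the plate's +y edge.

```bash
python3 - <<'E'
from h import *
from workcell import bot
import pickle
Y=41
bot.line_to(fx(-80,Y,22.5),max_speed=.08); bot.line_to(fx(-85,Y,90),max_speed=.15)
q=bot.current_joints()
opts=[(a,bot.inverse_kinematics(fx(-10,122,90),down(a))) for a in (TH,TH+np.pi)]
for a,s in opts: print(a,None if s is None else np.round(s,2))
a=TH+np.pi if opts[1][1] is not None else TH
bot.goto(fx(-10,122,90),down(a)); bot.line_to(fx(-10,122,22.5),max_speed=.1)
f0=fF(bot);np.save("f0.npy",f0);print(bot.current_clock(),f0,bot.current_tool_rot())
y=122;log=[]
while y>85:
    y-=3;bot.line_to(fx(-10,y,22.5),max_speed=.03)
    f=fF(bot)-f0;log.append((y,*np.round(f,1)))
    if np.abs(f).max()>18: break
for l in log: print(*map(float,l))
print(bot.current_clock())
c=bot.read_camera("wrist");pickle.dump(c,open("w3.pkl","wb"));cv2.imwrite("pics/w3.png",c["pixels"])
E
```

```text
0.105 [-0.21  0.04  1.99 -0.    1.11 -0.31]
3.246592653589793 [-0.21  0.04  1.99 -0.    1.11  2.83]
12.1583 [ 0.16672817 -1.24741144  0.32056392] [-1.64878698e-01  3.13627404e+00 -4.09738992e-04]
119.0 -0.9 0.6 -0.1
116.0 -0.2 1.9 -0.1
113.0 -0.2 0.9 0.5
110.0 0.2 0.8 -0.8
107.0 -1.8 2.6 -1.0
104.0 -0.3 1.5 -0.7
101.0 -0.3 1.5 -0.1
98.0 -0.3 1.2 -0.2
95.0 -0.3 1.5 -1.5
92.0 0.2 1.7 -0.0
89.0 0.1 1.5 -0.5
86.0 -0.8 1.1 -0.1
83.0 -0.7 1.4 -0.7
15.4083
```

View pics/w3.png

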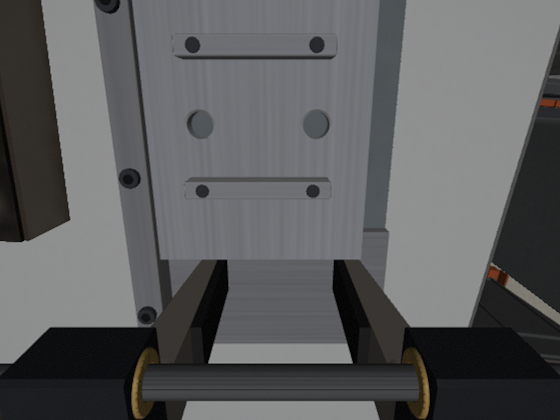

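```bash
cat >> h.py <<'E'
def tofx(w):
    d=np.array(w[:2])-T0;c,s=np.cos(TH),np.sin(TH);return np.round(np.array([c*d[0]+s*d[1],-s*d[0]+c*d[1]])*1e3,1)
E
python3 - <<'E'
import pickle
from h import *
c=pickle.load(open("w3.pkl","rb"))
for n,p,z in [("hole far (26,-5)",(200,124),.029),("hole near",(316,124),.029),("corner",(160,259),.029),("corner",(362,259),.029),("landing edge x-66",(387,229),.019),("landing",(375,342),.019),("fence bolt",(129,178),.034)]:
    print(n,tofx(ray(c,*p,z)))
E
```

```text
hole far (26,-5) [25.8  7.1]
hole near [-25.4   7.1]
corner [50.  72.2]
corner [-50.2  72.1]
landing edge x-66 [-64.4  59.9]
landing [-63.6 128.2]
fence bolt [58.1 30.4]
```

The plate is square, at x about 0 and 12-13 mm short of its seat. I'll continue in fine steps, watching force and camera.

```bash
python3 - <<'E'
from h import *
from workcell import bot
import pickle
f0=np.load("f0.npy")
y=83;log=[]
while y>69.6:
    y-=2 if y>76 else .75;bot.line_to(fx(-10,y,21.5 if y<80 else 22.),max_speed=.03)
    f=fF(bot)-f0;log.append((y,*np.round(f,1)))
    if np.abs(f[:2]).max()>12: break
for l in log: print(*map(float,l))
print(bot.current_clock())
c=bot.read_camera("wrist");pickle.dump(c,open("w4.pkl","wb"));cv2.imwrite("pics/w4.png",c["pixels"])
E
```

```text
81.0 -0.6 3.4 1.2
79.0 -0.1 3.3 0.5
77.0 0.3 2.2 1.0
75.0 -0.3 2.3 0.5
74.25 0.4 3.0 1.6
73.5 0.6 0.1 -0.7
72.75 0.8 0.4 -0.4
72.0 -0.1 1.2 -0.5
71.25 -0.5 1.0 -0.3
70.5 -0.1 3.8 -0.3
69.75 -0.2 2.9 -0.1
69.0 -0.3 3.1 0.1
18.4583
```

View pics/w4.png

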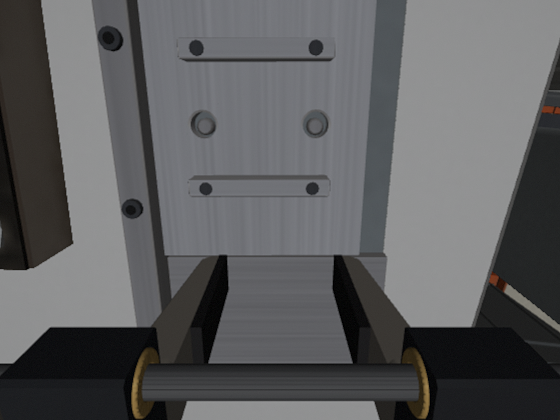

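Pins show concentric in both holes at (203,124) and (315,124), and the hole spacing shrank from 116 to 113 px, consistent with the drop. I'll retreat and verify.

```bash
python3 - <<'E'
from h import *
from workcell import bot
import pickle
bot.line_to(fx(-10,80,22.5),max_speed=.06); bot.line_to(fx(-10,85,120),max_speed=.15)
bot.goto(fx(-90,5,150),down(TH-np.pi/2));bot.hold(.3)
for n in("wrist","scene"):
    c=bot.read_camera(n);pickle.dump(c,open(f"{n}5.pkl","wb"));cv2.imwrite(f"pics/{n}5.png",c["pixels"])
c=bot.read_camera("scene")["pixels"][190:290,220:380];cv2.imwrite("pics/s5z.png",cv2.resize(c,None,fx=5,fy=5,interpolation=cv2.INTER_CUBIC))
print(bot.current_clock(),bot.current_contact_force())
E
```

```text
21.6917 [0.46308353 0.97175312 0.55155221]
```

View pics/wrist5.png

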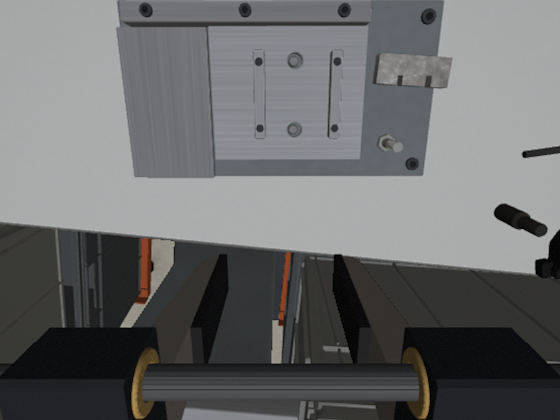

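View pics/s5z.png

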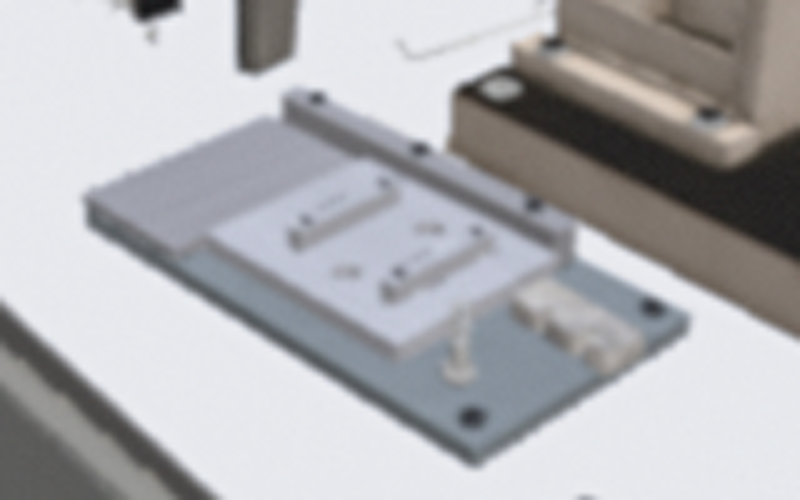

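The plate lies flat against the slab with the pins in both holes, at (294,60) and (294,129). The gauge and bolt look undisturbed. One numeric check, then I'll hand in.

```bash
python3 - <<'E'
from h import *
from workcell import bot
import pickle
c=pickle.load(open("wrist5.pkl","rb"))
for z in (.022,.029):
    H=[ray(c,294,60,z),ray(c,294,129,z)];print(z,tofx(H[0]),tofx(H[1]),np.linalg.norm(H[0]-H[1])*1e3)
w1=pickle.load(open("w1.pkl","rb"))
print("gauge",tofx(ray(w1,389,93,.024)),tofx(ray(c,413,70,.024)),"bolt",tofx(ray(w1,370,144,.012)),tofx(ray(c,386,142,.012)))
bot.job_done()
E
```

```text
0.022 [26.1 -5.7] [-25.5  -6.3] 51.63415617365609
0.029 [25.4 -5.4] [-25.   -6.1] 50.418097466603385
gauge [ 18.7 -96.9] [ 18.9 -97.1] bolt [-37.7 -82.2] [-36.9 -84.8]
the job is handed in; nothing more can be done
```

I pushed the plate onto its two pins and handed the job in at about 22 s. No verdict is reported, so this rests on my own last checks.

I first pushed the plate's near edge with two fingertips until it lay square against the fence. Then I pushed its +y edge along the fence until the holes dropped over the pins, and moved the arm clear. I never gripped or lifted it.

**Seating:** The pins show in both holes. The holes measured (26.1, -5.7) and (-25.5, -6.3) mm, against pins at (26, -5) and (-26, -5) mm. That is about 1.4 mm off at worst, against the 3 mm limit and a camera calibration good to about 2 mm.

**Height:** The hole spacing came out at 51.6 mm with the plate fully down and 50.4 mm with it still riding high. The true spacing is 52 mm, so the plate is down. The scene view also shows it flat.

**Other loose things:** The gauge measured within 0.3 mm of its starting place and the bolt within about 3 mm, which is within hand-picked pixel error. I did not measure the clip, punch or key; the arm never worked near them.

**Forces:** While pushing it against the fence, the fingers saw about 9 N sideways and 8 N upward, probably from a fingertip brushing the landing. The push along the fence stayed under 4 N.

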